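# Bush the tension-lever pivot and hold the lever ready

### The job

The belt grinder's side plate lies on the bench for its tension lever to go back on. First set the flanged bronze bush fully home in the bore of the plate's pivot boss, flange up, and let go of it; then pick up the cast lever at its balance point and hold it level and still a few centimetres above the bush, its hub centred over the bush and its small eye over the spring stud, touching nothing on the plate, so that I can grease the bush. Finish while still holding it there: do not put it down or let go, and leave the other loose things where they are.

Things in the scene. Friction and masses are not known exactly. Their poses are not given: they have to be found in the camera images.
- bush_center (a point): flanged bronze bush, 0.14 kg, standing on the bench on its barrel, flange up; point on its axis, half-way up (14 mm above its foot), z from foot to flange. 28 mm tall: barrel 26 mm diameter, 20 mm long, its foot tapered to 19 mm over the last 5 mm; flange on top 44 mm diameter, 8 mm thick, its middle 10 mm above this point
- pivot_bore (a point): centre of the mouth of the bore in the pivot boss, an upright iron tube on the grinder's side plate. Boss 38 mm outside diameter; mouth 45 mm above the bench, 22 mm above the plate; bore 29 mm diameter, 22 mm deep. With the bush home its flange lies on this rim, 3 mm over it all round. z up, x along the plate: the spring stud is at x +168, y -22 mm
- spring_stud (a point): top of the spring stud, a 10 mm steel pin on the side plate, 60 mm above the bench; same axes as pivot_bore
- lever_balance (a point): balance point of the dark cast-iron offset lever (0.6-0.85 kg) that lies flat on the bench: on its web, 47 mm from the hub's axis towards the eye, 22 mm above the lever's underside. x along the straight web from hub to eye, z up. The web here is parallel-sided, 16 mm wide, 18 mm high, straight from the hub's rim to 33 mm beyond this point
- lever_hub (a point): the lever's big hub: its centre, half-way up (18 mm above the underside). Hub 48 mm diameter, 36 mm tall, with an 18 mm vertical bore. Seen from lever_balance, in its axes, the hub's axis is at x -47, y +6 mm
- lever_eye (a point): the lever's small far eye: its centre, half-way up (15 mm above the underside); 24 mm diameter, 30 mm tall. From lever_balance its axis is at x +121, y -16 mm. So hub and eye lie apart just as bore and stud do: with both over their seats the lever's axes agree with those of pivot_bore
- sleeve_center (a point): plain bronze sleeve, 30 mm diameter, 30 mm tall, no flange, standing on end; its centre, half-way up. A bystander
- bearing_center (a point): ball bearing lying flat, 44 mm diameter, 13 mm thick; its centre. A bystander
- wrench_grip (a point): open-ended wrench about 160 mm long lying on the bench; a point on its handle. A bystander
- pivot_bolt: hexagon-headed steel bolt standing on its head, 24 mm across, 68 mm tall, shank 15 mm diameter; body origin at its underside. A bystander
- star_knob: black five-lobed clamping knob, 56 mm across, 26 mm tall, standing on its stem; body origin at its underside. A bystander
- contact_wheel: spare rubber-tyred grinder wheel lying on its face, 74 mm diameter, 48 mm tall; body origin at its underside. A bystander
- grease_tin: closed round tin, 75 mm diameter, 55 mm tall; body origin at its underside. A bystander
- lever: the lever as a whole; origin on its underside below the balance point, axes as at lever_balance
- bush: the bush as a whole; origin at the centre of its foot, z towards the flange
- side_plate: the fixed steel side plate, lying flat, 335 x 165 mm, top 23 mm above the bench; origin on the bench under the bore, axes as pivot_bore: it spans x -68 to +268, y -78 to +88 mm. A fixed 73 mm wheel on it at x +215, y +48 is 69 mm high; the stud (60) and boss (45) are lower, all else under 30 mm above the bench
There are look-alikes about, which are no part of the job. Leave any green or white look-alike of the bush alone.

How it is judged (in metres and radians):
On the way, in this order (a step that is already met when the one before it is completed fails the run):
1. the bush stands fully home in the pivot bore, flange up, let go (horizontal distance between bush_center and pivot_bore below 0.004 m and z of bush_center in the frame of pivot_bore below -0.0035 m and angle between bush_center's own z axis and vertical below 0.08 rad and contact force between the fingers and bush below 0.1 N), for 0.2 s.
2. the lever is lifted off the bench in the fingers while the bush is home (horizontal distance between bush_center and pivot_bore below 0.004 m and z of bush_center in the frame of pivot_bore below -0.0035 m and angle between bush_center's own z axis and vertical below 0.08 rad and height (world z) of lever_balance above 0.05 m and contact force between the fingers and lever above 1 N), for 0.2 s.
At the end, for the whole second after the job is handed in: Bush home (axis 4 mm, rim 2.5 mm, tilt 4.5 deg), let go. Lever held still in the fingers within 20 mm of its balance point, level within 5.7 deg, touching neither bush nor plate, hub within 12 mm over the bore, eye 20 mm over the stud, 10-120 mm above the bush (all of step 1 and contact force between the fingers and lever above 2 N and horizontal distance between the grasp point and lever_balance below 0.02 m and angle between lever_balance's own z axis and vertical below 0.1 rad and horizontal distance between lever_hub and pivot_bore below 0.012 m and horizontal distance between lever_eye and spring_stud below 0.02 m and z of lever_hub in the frame of pivot_bore between 0.036 and 0.146 m and contact force between lever and side_plate below 0.1 N and contact force between lever and bush below 0.1 N and linear speed of lever below 0.02 m/s and angular speed of lever below 0.15 rad/s); the arm keeps its last pose, push and grip.
It fails at once if a bystander is shifted more than 30 mm (distance of any of sleeve_center, bearing_center, wrench_grip, pivot_bolt, star_knob, contact_wheel, grease_tin from where it was at the start of the episode above 0.03 m).
It also fails if it takes over 51 s, if anything falls off the work surface, if the arm or the gripper's body presses on something with over 40 N, if the wrist force passes 120 N, or if a joint passes its speed limit or range.

### The arm

A 7-joint arm with a two-finger parallel gripper is mounted at the origin on the work surface. World frame = base frame: x ahead of the robot, y to its left, z up, the work surface at z = 0. Lengths are in mm, angles in degrees, forces in N, time in s.
With the tool pointing down it reaches from about 350 to 900 mm from the base axis. Payload 7.2 kg.
Tool frame: the origin (TCP) lies at the very end of the fingers, on their centre line; the grasp point (between the pads) lies 19 mm behind it (manip.grip_depth is the distance from the TCP to the grasp point, in mm); x points along the fingers, z is the direction in which the jaws open and shut, and the axes are right-handed (so a half turn about x gives the same grasp; the last joint's range is limited). The gripper opens to 85 mm and grips with 20 to 120 N. Pads are 22 mm wide; open, the fingers measure 114 mm over their backs; the gripper's body (76 mm by 85 mm) begins 54 mm behind the grasp point. The pads swing forward as they close: fully open they stand 13 mm farther back than shut.
Start: joints at [59.805, 23.554, -0.728, 91.456, 0.321, 64.991, -4.71], TCP at [276.785, -560.374, 231.297] pointing down, gripper open.
Joint ranges: [-169.25, 169.25], [-16.82, 113.86], [-84.01, 82.57], [7.8, 145.47], [-59.2, 239.2], [7.22, 106.19], [-163.78, 163.78]. Speed limits (degrees/s): [136.94, 136.94, 172.46, 172.46, 180, 180, 180].

### API

Orientations are given as [roll, pitch, yaw] about the fixed x, y, z axes, in that order (R = Rz(yaw) Ry(pitch) Rx(roll)).
In Python, from bench import manip gives the robot as it stands.
- The arm moves only by the tool servo_tool, never from a script. Its argument "deltas" is a list of rows, each a list of 7 numbers: the shift along the tool's x, y, z in mm, then the turn, a rotation vector about the tool's x, y, z in degrees, then the opening, from 0 (shut) to 1 (fully open). A call has exactly 10 rows; each row shifts and turns the commanded pose from where the row before left it, along the tool's axes as they then stand; what a row does not reach is not made up. A row lasts 1/8 s, in which the tool goes at most 62.5 mm and 10.7 degrees, less where a joint would pass 70% of its speed; a pose out of reach is approached as far as the arm can. A call with a gripper value outside its range is refused whole. The fingers move at their own pace and stop on an object; "newtons" is the grip in N (left out, the last holds). Time passes only in rows, so rows that do not move let the fingers close, or fill a call up. It gives the time, the measured TCP pose, the force and the opening at its end, in the units of the state.
- manip.get_obs(): the state, without advancing time (a new reading comes with each control period).
- manip.read_camera(name): name is "side" or "top" or "wrist"; returns a dict with "color" (400x640x3 uint8, blue, green, red), "fx", "fy", "cx", "cy" (pixels), "k1" (the pictures are not rectified: a ray, as slopes to the right and down, at radius r is drawn at 1 + k1 r^2 times it, then the intrinsics apply), "rvec" (rotation vector, rad) and "tvec" (3), from world to camera coordinates, as OpenCV has them. Camera axes: x right, y down, z forward; pixel columns grow to the right and rows downward; lengths in mm; the calibration is good to about 2 mm. A picture is of the moment at which its call begins. There is no depth.
- manip.finish_job(): hands the job in, once; it reports no verdict.
The state is a dict: "time_s": time; "joint_positions": joint angles; "qvel": joint speeds; "joint_efforts": joint torques, N m; "eef_pos": TCP position; "tcp_rot": TCP orientation; "force": force on the tool from outside, world axes, zero at the start; "torque": the same for the moment, N m; "finger_gap": finger opening in mm.
Only numpy, scipy, OpenCV 4.12 (cv2) and the standard library are available. Lean on these libraries where they do the work, as an engineer would, in place of code of your own. Each camera call takes 0.05 s, during which the arm holds its last target.

## Working session

There is one attempt and no reset: what is moved stays moved. The work goes in short steps, Python scripts to look and compute and a tool call to move; the robot and the scene stay as the last step left them, time stands still between calls to the robot, and variables do not carry over. Pictures are saved under pics/ and viewed, and the job is handed in when it is done.

Besides the shell and the picture viewer there is one more tool, called after ">>>" as name(argument=value, ...), one argument or row to a line, values as JSON. servo_tool: Moves the arm, as the interface text tells. Its arguments: {"type":"object","properties":{"deltas":{"type":"array","items":{"type":"array","items":{"type":"number"}}},"newtons":{"type":"number"}},"required":["deltas"]}

```bash
ls; mkdir -p pics; python3 - <<'E'
from bench import manip
import cv2
o=manip.get_obs(); print(o)
print(manip.grip_depth)
for n in ["side","top","wrist"]:
    c=manip.read_camera(n)
    cv2.imwrite(f"pics/{n}0.png",c["color"])
    print(n,{k:v for k,v in c.items() if k!="color"})
E
```

```text
pics
{'time_s': 0.0, 'joint_positions': array([59.80509384, 23.60143154, -0.72678321, 91.50574604,  0.32122333,
       64.9912032 , -4.71235708]), 'qvel': array([ 0.05076118, -0.03988491, -0.07453861,  0.02359519, -0.00073961,
        0.01235594, -0.09786404]), 'joint_efforts': array([ 2.12155737e-04, -6.00619340e+01,  6.82331901e-01, -2.99402028e+01,
        1.37384029e-02,  1.07828225e-02,  1.25631934e-05]), 'eef_pos': array([ 276.51117512, -559.9284728 ,  230.42572644]), 'tcp_rot': array([-175.34694239,   89.90365651,  120.93789229]), 'force': array([ 0.02593265, -0.07338519, -0.08257258]), 'torque': array([ 0.01857376, -0.0345097 ,  0.0558978 ]), 'finger_gap': 85.47485271981894}
18.700000000000003
side {'fx': 467.1442027905392, 'fy': 467.1442027905392, 'cx': 310.6326405042018, 'cy': 197.87075194613885, 'k1': -0.028103596261161844, 'rvec': array([ 2.43920617, -0.18494352,  0.07302345]), 'tvec': array([-572.22396516,  114.80529467, 1487.15435251])}
top {'fx': 489.09987086043276, 'fy': 489.09987086043276, 'cx': 323.55985723546786, 'cy': 197.88713491888666, 'k1': 0.019314536219877065, 'rvec': array([ 2.16920172, -2.1749721 ,  0.05862169]), 'tvec': array([  18.24221863,  592.18133067, 1336.93981956])}
wrist {'fx': 305.37192299398527, 'fy': 305.37192299398527, 'cx': 316.30643129760466, 'cy': 202.47386699158443, 'k1': -0.026111941743716612, 'rvec': array([-2.44308015,  1.51899768,  0.23259301]), 'tvec': array([-624.73634377,  -38.62623624,  380.29341283])}
```

View pics/side0.png

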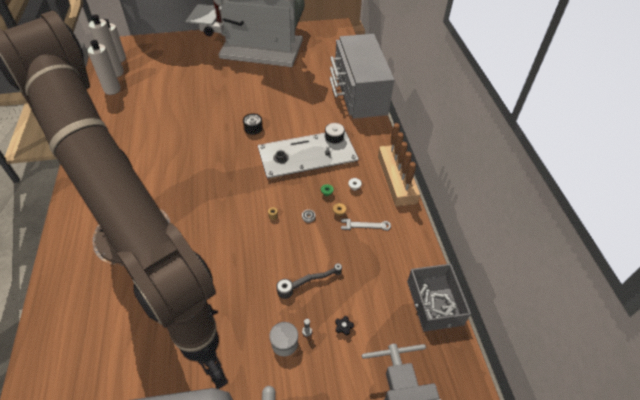

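View pics/top0.png

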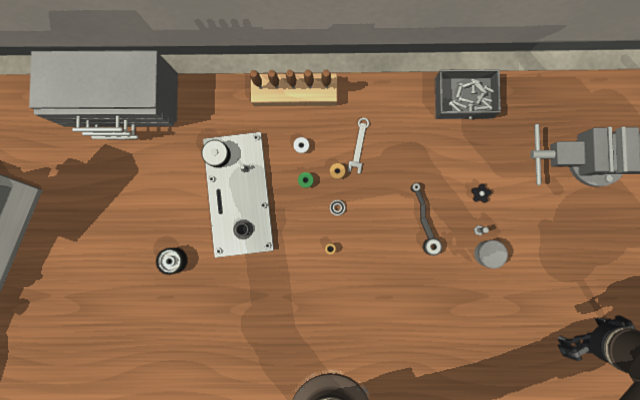

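View pics/wrist0.png

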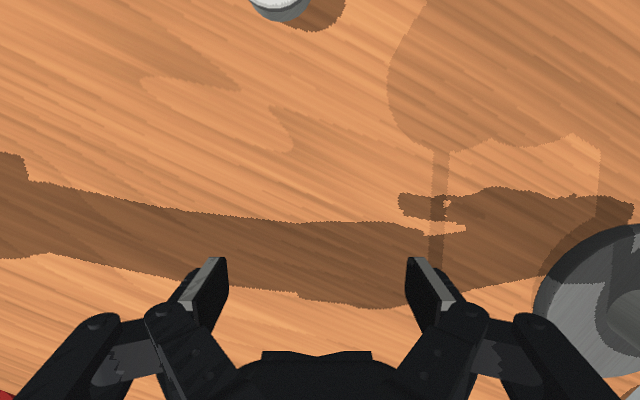

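The top view shows the plate on the left, with the boss at about (242,229) and the stud near (246,167). The bronze flanged bush is at (337,171), close to the wrench. The sleeve is at (330,249), and the lever runs from the hub at (433,246) to the eye at (417,187). Next I'll enlarge crops.

```bash
cat > h.py <<'E'
import numpy as np, cv2
from scipy.spatial.transform import Rotation as R
def cal(c): return {k:np.array(v) for k,v in c.items() if k!="color"}
def ray(c,u,v):
    x=(u-c["cx"])/c["fx"]; y=(v-c["cy"])/c["fy"]
    rd=np.hypot(x,y); r=rd
    for _ in range(20): r=rd/(1+c["k1"]*r*r)
    s=r/rd if rd>0 else 1
    Rm=cv2.Rodrigues(np.array(c["rvec"]))[0]
    d=Rm.T@np.array([x*s,y*s,1]); o=-Rm.T@np.array(c["tvec"])
    return o,d
def onz(c,u,v,z):
    o,d=ray(c,u,v); return o+d*(z-o[2])/d[2]
def proj(c,P):
    Rm=cv2.Rodrigues(np.array(c["rvec"]))[0]
    p=Rm@np.array(P,float)+c["tvec"]; x,y=p[0]/p[2],p[1]/p[2]; f=1+c["k1"]*(x*x+y*y)
    return np.array([c["fx"]*x*f+c["cx"],c["fy"]*y*f+c["cy"]])
def crop(img,x0,y0,w,h,s,name):
    k=cv2.resize(img[y0:y0+h,x0:x0+w],None,fx=s,fy=s,interpolation=cv2.INTER_CUBIC)
    for i in range(0,w,10):
        cv2.line(k,(i*s,0),(i*s,8 if (x0+i)%50 else 16),(0,0,255),1)
        if (x0+i)%20==0: cv2.putText(k,str(x0+i),(i*s+2,22),0,.4,(0,0,255),1)
    for i in range(0,h,10):
        cv2.line(k,(0,i*s),(8,i*s),(0,0,255),1)
        if (y0+i)%20==0: cv2.putText(k,str(y0+i),(10,i*s+4),0,.4,(0,0,255),1)
    cv2.imwrite(name,k)
E
python3 - <<'E'
import cv2,h,pickle
from bench import manip
C={}
for n in ["side","top"]:
    c=manip.read_camera(n); C[n]=c
    img=c["color"]
    if n=="top":
        h.crop(img,200,120,100,75+60,6-2,"pics/t_plate.png") 
        h.crop(img,285,130,95,75,8,"pics/t_bush.png")
        h.crop(img,400,170,100,100,6,"pics/t_lever.png")
    else:
        h.crop(img,250,110,120,80,6,"pics/s_plate.png")
        h.crop(img,260,170,140,70,5,"pics/s_bush.png")
        h.crop(img,265,250,90,60,8,"pics/s_lever.png")
pickle.dump(C,open("C0.pkl","wb"))
E
```

```text
(no output)
```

View pics/t_plate.png

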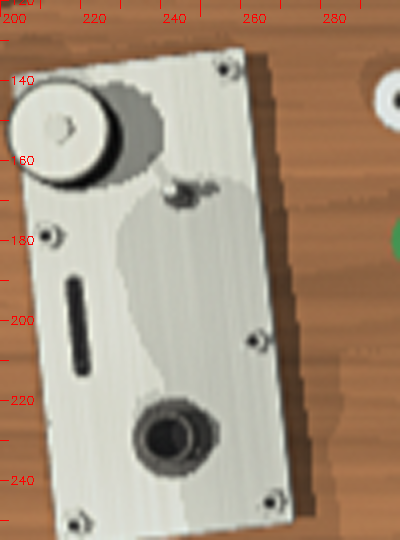

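View pics/t_bush.png

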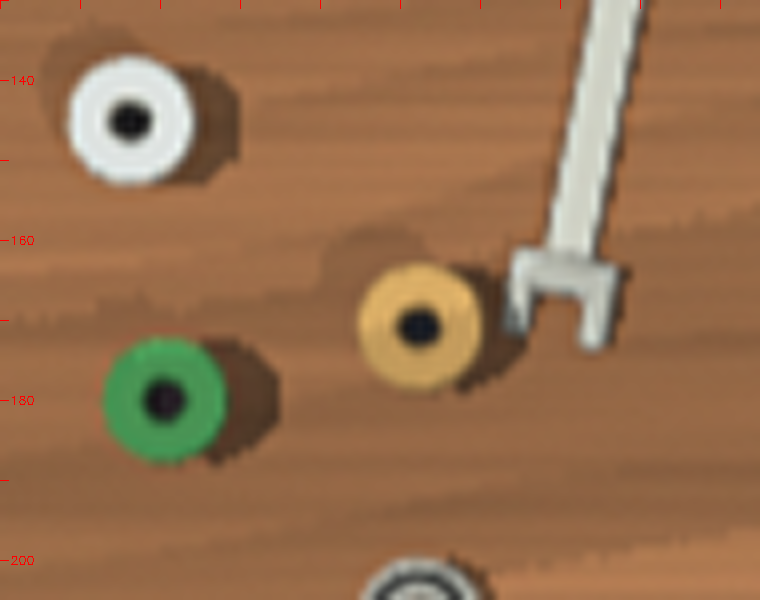

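View pics/t_lever.png

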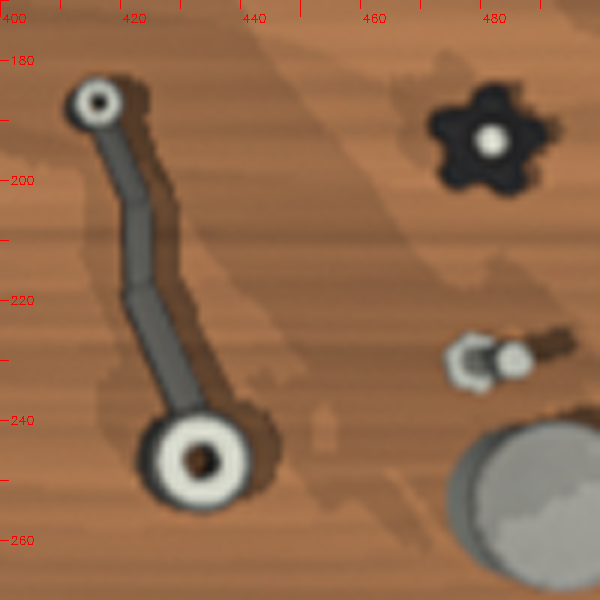

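View pics/s_plate.png

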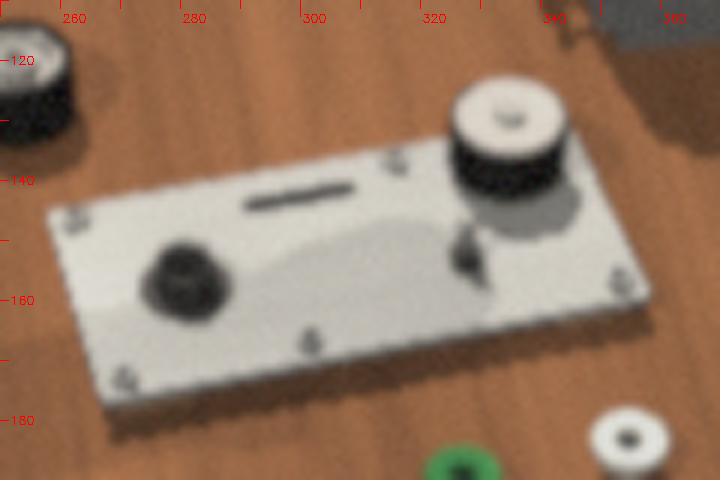

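View pics/s_bush.png

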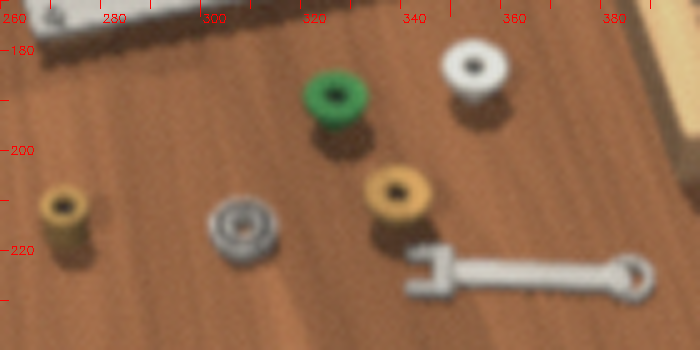

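View pics/s_lever.png

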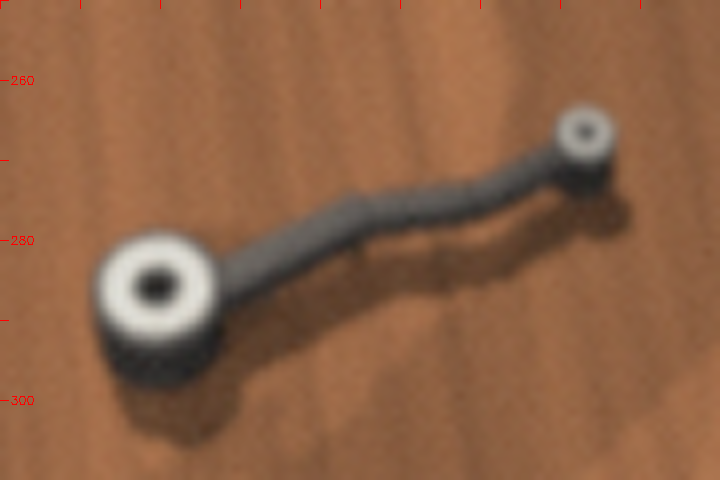

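```bash
python3 - <<'E'
import cv2,h,pickle
import numpy as np
C=pickle.load(open("C0.pkl","rb"))
t=C["top"]["color"]; s=C["side"]["color"]
g=lambda im:np.clip(255*(im/255.)**0.6,0,255).astype('uint8')
h.crop(g(t),222,210,40,40,14,"pics/t_boss.png")
h.crop(g(t),225,150,40,40,14,"pics/t_stud.png")
h.crop(g(s),266,142,40,30,18,"pics/s_boss.png")
h.crop(g(s),315,140,30,25,18,"pics/s_stud.png")
E
```

```text
(no output)
```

View pics/t_boss.png

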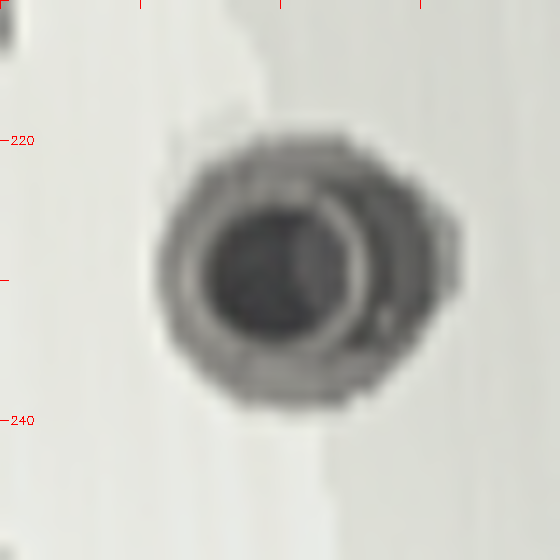

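View pics/t_stud.png

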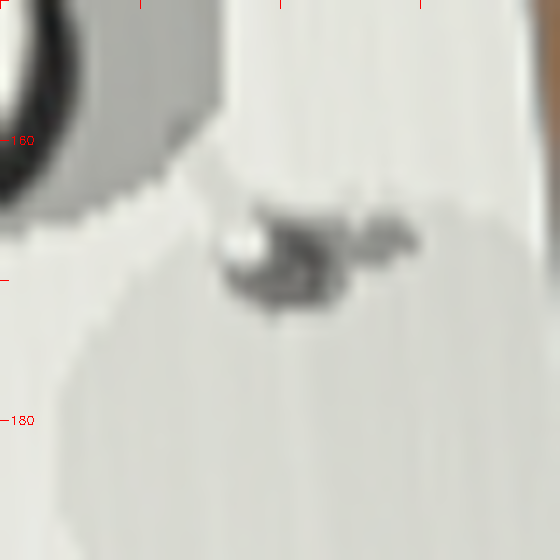

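View pics/s_boss.png

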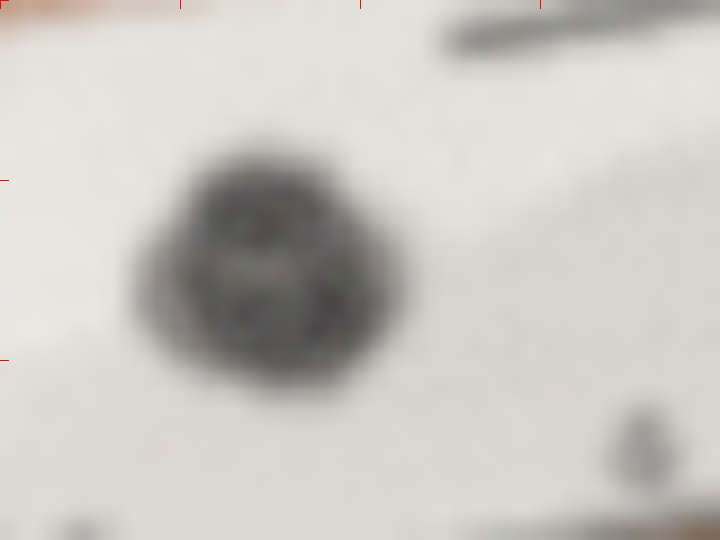

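View pics/s_stud.png

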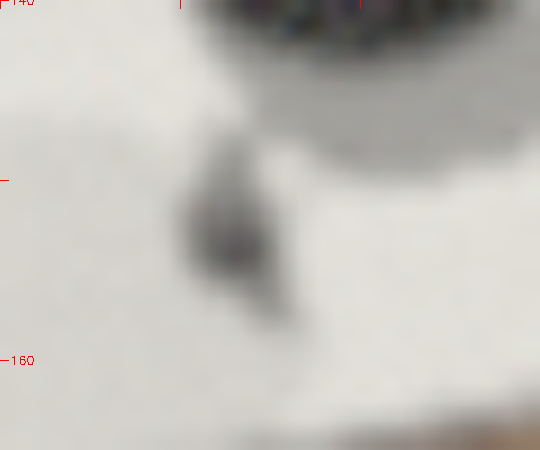

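```bash
python3 - <<'E'
import h,pickle,numpy as np
C=pickle.load(open("C0.pkl","rb")); t=C["top"]; s=C["side"]
f=lambda n,c,u,v,z: print(n,h.onz(c,u,v,z).round(1))
f("bore",t,241.9,228.7,45); f("stud",t,241.95,166.9,60)
f("c TR",t,260.6,131.7,23); f("c BR",t,272.9,249.6,23)
f("bush",t,285+418.5/8-.45,130+326/8-.45,28)
f("bush side",s,260+398/5-.4,170+192/5-.4,28)
f("hub",t,400+202/6-.42,170+462/6-.42,36); f("eye",t,400+98/6-.42,170+102/6-.42,30)
f("hub side",s,265+156/8-.44,250+287/8-.44,36); f("eye side",s,265+585/8-.44,250+132/8-.44,30)
f("wrenchtip",t,349,171,5);f("wrenchtip2",t,359,173,5)
f("green",t,305,180,28);f("bearing",t,337,207.5,13);f("sleeve",t,330,249,30)
f("stud side",s,315+230/18,140+140/18,60)
f("boss side",s,266+265/18,142+215/18,45)
a=np.array([168,-22]);print(np.hypot(*a),np.degrees(np.arctan2(-22,168)))
E
```

```text
bore [507.  239.3  45. ]
stud [674.8 238.1  60. ]
c TR [779.6 193.6  23. ]
c BR [449.4 156.9  23. ]
bush [668.6 -20.6  28. ]
bush side [670.5 -16.7  28. ]
hub [ 457.6 -281.3   36. ]
eye [ 622.  -238.2   30. ]
hub side [ 459.5 -277.3   36. ]
eye side [ 623.7 -233.5   30. ]
wrenchtip [669.5 -55.    5. ]
wrenchtip2 [663.7 -83.1   5. ]
green [641.9  68.   28. ]
bearing [565.9 -20.6  13. ]
sleeve [451.1  -0.9  30. ]
stud side [676.2 233.3  60. ]
boss side [508.7 242.4  45. ]
169.43435306926398 -7.460566126168351
```

```bash
cat >> h.py <<'E'
def pose(o):
    return np.array(o["eef_pos"]),R.from_euler("xyz",o["tcp_rot"],degrees=True)
def down(jawdeg):
    "tool pointing down, jaw axis (tool z) at world angle jawdeg"
    a=np.radians(jawdeg); x=np.array([0,0,-1.]); z=np.array([np.cos(a),np.sin(a),0]); y=np.cross(z,x)
    return R.from_matrix(np.c_[x,y,z])
def jaw(Rm): v=Rm.as_matrix()[:,2]; return np.degrees(np.arctan2(v[1],v[0]))
def plan(p,Rm,pt,Rt,n,dec=1):
    "n equal rows from pose to pose; print rounded rows"
    dr=(Rm.inv()*Rt).as_rotvec(degrees=True)/n; d=(pt-p)/n; q=Rm; P=p.copy(); rows=[]
    for i in range(n):
        want=p+d*(i+1)
        s=(q.inv().apply(want-P)).round(dec); P=P+q.apply(s); w=dr.round(dec)
        q=q*R.from_rotvec(w,degrees=True); rows.append(list(map(float,s))+list(map(float,w)))
    for r in rows: print(r)
    print("end",P.round(1),"jaw",jaw(q).round(1),"err",(P-pt).round(1), np.linalg.norm(d))
    return rows
E
python3 - <<'E'
import h,numpy as np,cv2
from bench import manip
o=manip.get_obs(); p,Rm=h.pose(o); print(o["time_s"],p,Rm.as_matrix().round(3),h.jaw(Rm))
c=manip.read_camera("wrist"); Rc=cv2.Rodrigues(c["rvec"])[0]; cc=-Rc.T@c["tvec"]
print("cam rel tool",Rm.inv().apply(cc-p), "axes in tool", (Rm.as_matrix().T@Rc.T).round(3))
E
```

```text
0.25 [ 276.68146502 -560.18629059  230.86661949] [[-0.     0.897  0.443]
 [ 0.001  0.443 -0.897]
 [-1.    -0.    -0.001]] -63.711717308711535
cam rel tool [-143.29807583   75.75098077    0.49056305] axes in tool [[-0.    -0.297  0.955]
 [-0.001 -0.955 -0.297]
 [ 1.    -0.001 -0.   ]]
```

```bash
python3 - <<'E'
import h,numpy as np
from bench import manip
p,Rm=h.pose(manip.get_obs())
p=np.array([276.785,-560.374,231.297]); Rm=h.down(-63.7)
h.plan(p,Rm,np.array([669,-19,130]),h.down(0),15)
E
```

```text
[6.8, 39.4, -20.8, -4.2, -0.0, 0.0]
[6.7, 40.9, -17.8, -4.2, -0.0, 0.0]
[6.8, 42.0, -14.8, -4.2, -0.0, 0.0]
[6.7, 43.0, -11.7, -4.2, -0.0, 0.0]
[6.8, 43.8, -8.4, -4.2, -0.0, 0.0]
[6.7, 44.2, -5.3, -4.2, -0.0, 0.0]
[6.8, 44.6, -2.0, -4.2, -0.0, 0.0]
[6.7, 44.5, 1.3, -4.2, -0.0, 0.0]
[6.8, 44.4, 4.5, -4.2, -0.0, 0.0]
[6.7, 43.8, 7.7, -4.2, -0.0, 0.0]
[6.8, 43.2, 11.0, -4.2, -0.0, 0.0]
[6.7, 42.3, 14.1, -4.2, -0.0, 0.0]
[6.8, 41.2, 17.1, -4.2, -0.0, 0.0]
[6.7, 39.7, 20.1, -4.2, -0.0, 0.0]
[6.8, 38.2, 23.0, -4.2, -0.0, 0.0]
end [669. -19. 130.] jaw -0.7 err [-0. -0. -0.] 45.076699884628745
```

>>> servo_tool(
  deltas=[
    [6.8, 39.4, -20.8, -4.2, 0, 0, 1],
    [6.7, 40.9, -17.8, -4.2, 0, 0, 1],
    [6.8, 42, -14.8, -4.2, 0, 0, 1],
    [6.7, 43, -11.7, -4.2, 0, 0, 1],
    [6.8, 43.8, -8.4, -4.2, 0, 0, 1],
    [6.7, 44.2, -5.3, -4.2, 0, 0, 1],
    [6.8, 44.6, -2, -4.2, 0, 0, 1],
    [6.7, 44.5, 1.3, -4.2, 0, 0, 1],
    [6.8, 44.4, 4.5, -4.2, 0, 0, 1],
    [6.7, 43.8, 7.7, -4.2, 0, 0, 1],
  ],
)

```text
time_s: 1.55
eef_pos: [539.0, -198.4, 163.7]
tcp_rot: [-17.6, 90.0, -39.2]
force: [1.1, -0.6, 0.5]
finger_gap: 85.3
```

>>> servo_tool(
  deltas=[
    [6.8, 43.2, 11, -4.2, 0, 0, 0.78],
    [6.7, 42.3, 14.1, -4.2, 0, 0, 0.78],
    [6.8, 41.2, 17.1, -4.2, 0, 0, 0.78],
    [6.7, 39.7, 20.1, -4.2, 0, 0, 0.78],
    [6.8, 38.2, 23, -4.2, 0, 0, 0.78],
    [0, 0, 0, 0, 0, 0, 0.78],
    [0, 0, 0, 0, 0, 0, 0.78],
    [0, 0, 0, 0, 0, 0, 0.78],
    [0, 0, 0, 0, 0, 0, 0.78],
    [0, 0, 0, 0, 0, 0, 0.78],
  ],
)

```text
time_s: 2.8
eef_pos: [669.0, -19.9, 130.3]
tcp_rot: [-38.4, 90.0, -39.2]
force: [0.4, -0.3, 0.4]
finger_gap: 66.2
```

```bash
python3 - <<'E'
import h,cv2,pickle
from bench import manip
c=manip.read_camera("wrist"); cv2.imwrite("pics/w1.png",c["color"]); 
o=manip.get_obs(); p,Rm=h.pose(o); print(o["time_s"],p,h.jaw(Rm),o["finger_gap"],o["joint_positions"].round(1))
pickle.dump((c,o),open("w1.pkl","wb"))
print(Rm.as_matrix().round(3))
E
```

```text
2.85 [669.06369069 -19.71488836 130.26172375] -0.7599384673119942 66.64371274744929 [ 12.8  35.1 -22.9  89.4  15.2  58.6 -15.1]
[[ 0.     0.013  1.   ]
 [-0.     1.    -0.013]
 [-1.    -0.     0.   ]]
```

View pics/w1.png

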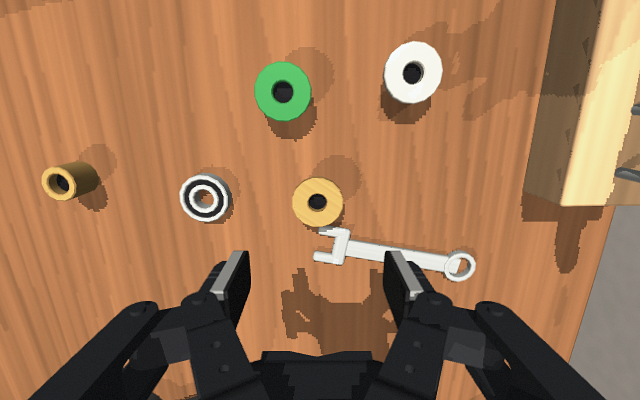

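```bash
python3 - <<'E'
import h,cv2,pickle,numpy as np
c,o=pickle.load(open("w1.pkl","rb"))
h.crop(c["color"],280,170,80,60,9,"pics/w1b.png")
# colour segment
hsv=cv2.cvtColor(c["color"],cv2.COLOR_BGR2HSV)
print(hsv[195,300],hsv[140,300])
print(h.onz(c,317.5,202,28), h.onz(c,320,232,5),h.onz(c,315,256,5))
print(h.onz(c,317.5-25.5,202,28)[:2]-h.onz(c,317.5+25.5,202,28)[:2])
E
```

```text
[ 20 132 241] [ 12 140 209]
[670.11245075 -20.58503155  28.        ] [672.10392698 -57.59350085   5.        ] [666.9610289  -82.82046566   5.        ]
[-42.94028634   0.61897559]
```

View pics/w1b.png

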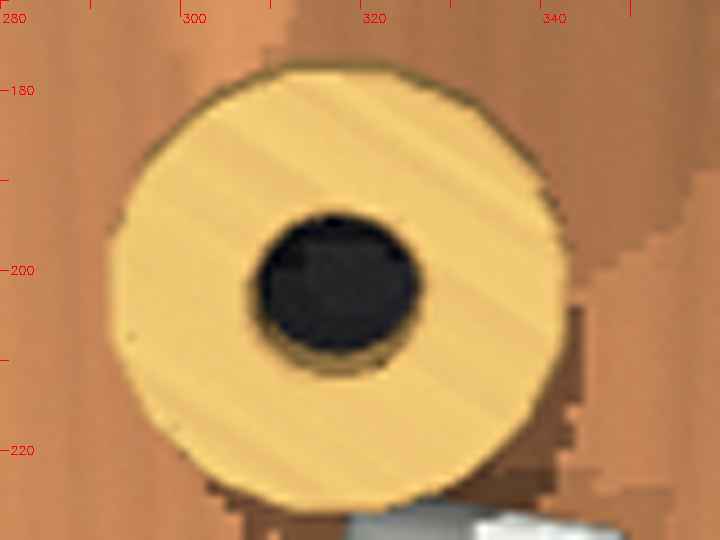

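>>> servo_tool(
  deltas=[
    [20, 0, 0.8, 0, 0, 0, 0.78],
    [24, 0, 0, 0, 0, 0, 0.78],
    [24, 0, 0, 0, 0, 0, 0.78],
    [20, 0, 0, 0, 0, 0, 0.78],
    [16, 0, 0, 0, 0, 0, 0.78],
    [10, 0, 0, 0, 0, 0, 0.78],
    [5, 0, 0, 0, 0, 0, 0.78],
    [0, 0, 0, 0, 0, 0, 0.78],
    [0, 0, 0, 0, 0, 0, 0.4],
    [0, 0, 0, 0, 0, 0, 0.4],
  ],
  newtons=40,
)

```text
time_s: 4.1
eef_pos: [670.5, -19.1, 12.1]
tcp_rot: [-5.0, 89.9, -5.7]
force: [-1.4, -0.1, 4.1]
finger_gap: 42.1
```

>>> servo_tool(
  deltas=[
    [0, 0, 0, 0, 0, 0, 0.4],
    [0, 0, 0, 0, 0, 0, 0.4],
    [0, 0, 0, 0, 0, 0, 0.4],
    [0, 0, 0, 0, 0, 0, 0.4],
    [-3, 0, 0, 0, 0, 0, 0.4],
    [-8, 0, 0, 0, 0, 0, 0.4],
    [-15, 0, 0, 0, 0, 0, 0.4],
    [-20, 0, 0, 0, 0, 0, 0.4],
    [-20, 0, 0, 0, 0, 0, 0.4],
    [-14, 0, 0, 0, 0, 0, 0.4],
  ],
)

```text
time_s: 5.35
eef_pos: [670.6, -19.1, 93.3]
tcp_rot: [-0.9, 89.9, -1.7]
force: [-0.4, 0.8, -2.2]
finger_gap: 42.1
```

```bash
python3 - <<'E'
import h,cv2,pickle
from bench import manip
c=manip.read_camera("wrist"); cv2.imwrite("pics/w2.png",c["color"]); 
o=manip.get_obs(); p,Rm=h.pose(o); print(o["time_s"],p,h.jaw(Rm),o["finger_gap"],o["force"],o["joint_positions"].round(1))
E
```

```text
5.4 [671.41721841 -19.05615908  94.87682449] -0.7227372254651808 42.049757905256875 [0.63763427 0.96577162 0.4930059 ] [ 12.4  37.3 -22.3  90.8  16.4  54.9 -16. ]
```

View pics/w2.png

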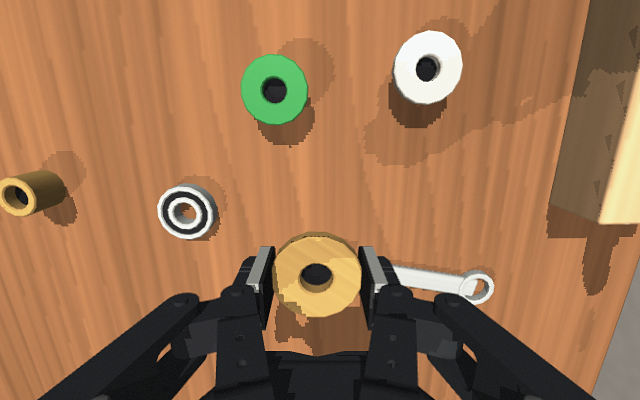

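```bash
python3 - <<'E'
import h,numpy as np,cv2
from bench import manip
c=manip.read_camera("wrist")
print(h.onz(c,316.5,274,94.9+16))
p,Rm=h.pose(manip.get_obs());print(p)
h.plan(p,h.down(-.7),np.array([507,190,130]),h.down(-.7),8)
E
```

```text
[671.44802092 -18.58770685 110.9       ]
[671.21209275 -19.05034184  93.58267946]
[-4.6, 25.9, -20.8, 0.0, 0.0, 0.0]
[-4.5, 25.9, -20.9, 0.0, 0.0, 0.0]
[-4.6, 25.8, -20.8, 0.0, 0.0, 0.0]
[-4.5, 25.9, -20.9, 0.0, 0.0, 0.0]
[-4.6, 25.9, -20.8, 0.0, 0.0, 0.0]
[-4.5, 25.9, -20.9, 0.0, 0.0, 0.0]
[-4.6, 25.8, -20.8, 0.0, 0.0, 0.0]
[-4.5, 25.9, -20.9, 0.0, 0.0, 0.0]
end [507. 190. 130.] jaw -0.7 err [-0. -0. -0.] 33.539593687724775
```

>>> servo_tool(
  deltas=[
    [-4.6, 15.9, -12.8, 0, 0, 0, 0.4],
    [-4.6, 30.9, -24.9, 0, 0, 0, 0.4],
    [-4.6, 30.9, -24.9, 0, 0, 0, 0.4],
    [-4.6, 30.9, -24.9, 0, 0, 0, 0.4],
    [-4.6, 30.9, -24.9, 0, 0, 0, 0.4],
    [-4.6, 30.9, -24.9, 0, 0, 0, 0.4],
    [-4.6, 25.9, -20.8, 0, 0, 0, 0.4],
    [-4.2, 10.7, -8.6, 0, 0, 0, 0.4],
    [0, 0, 0, 0, 0, 0, 0.4],
    [0, 0, 0, 0, 0, 0, 0.4],
  ],
)

```text
time_s: 6.7
eef_pos: [506.4, 188.6, 127.1]
tcp_rot: [-95.8, 90.0, -96.6]
force: [-0.4, -0.7, -0.8]
finger_gap: 42.4
```

```bash
python3 - <<'E'
import h,cv2,pickle
from bench import manip
c=manip.read_camera("wrist"); cv2.imwrite("pics/w3.png",c["color"]); 
o=manip.get_obs(); p,Rm=h.pose(o); print(o["time_s"],p,h.jaw(Rm),o["finger_gap"],o["force"],o["joint_positions"].round(1))
pickle.dump((c,o),open("w3.pkl","wb"))
E
```

```text
6.75 [506.45974341 188.47049107 126.99932055] -0.8339699493220522 42.173920290660426 [ 0.93636131 -0.70104027 -1.73611325] [ -4.5  24.6 -26.9 108.2  14.2  50.5 -39.2]
```

View pics/w3.png

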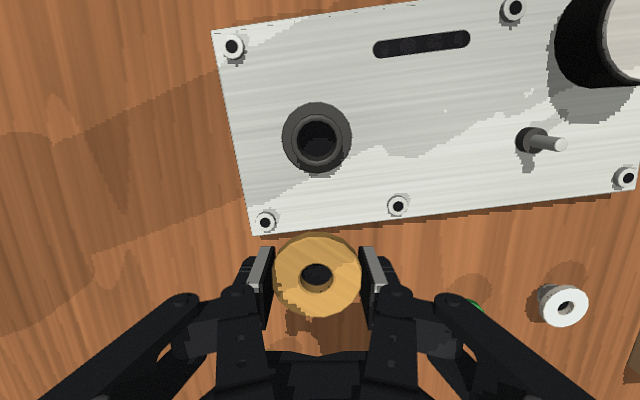

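```bash
python3 - <<'E'
import h,cv2,pickle
c,o=pickle.load(open("w3.pkl","rb"))
h.crop(c["color"],275,95,85,85,8,"pics/w3b.png")
h.crop(c["color"],505,115,70,50,9,"pics/w3s.png")
h.crop(c["color"],260,225,110,100,6,"pics/w3f.png")
E
```

```text
(no output)
```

View pics/w3b.png

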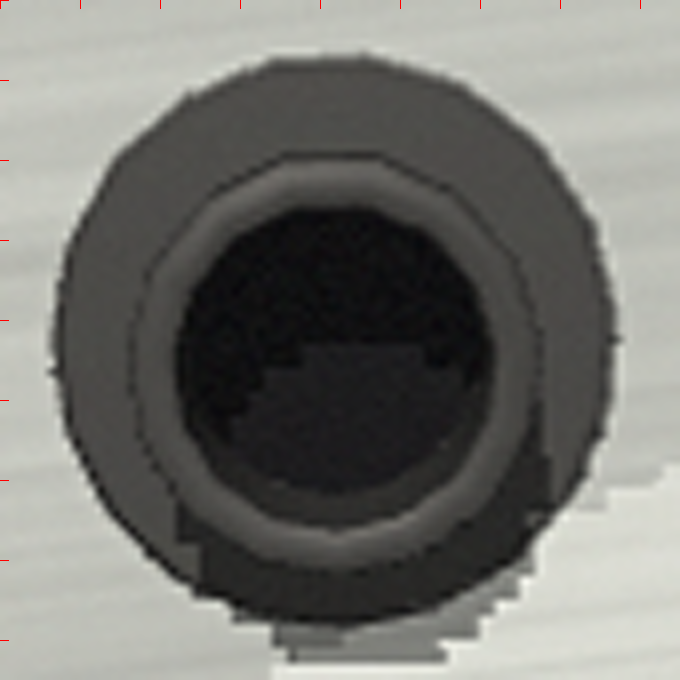

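View pics/w3s.png

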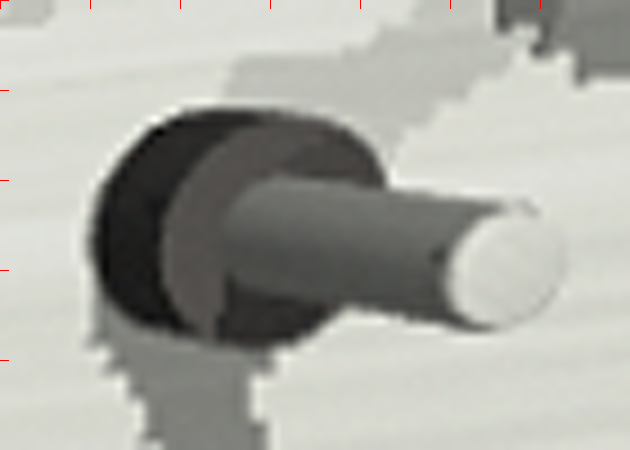

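View pics/w3f.png

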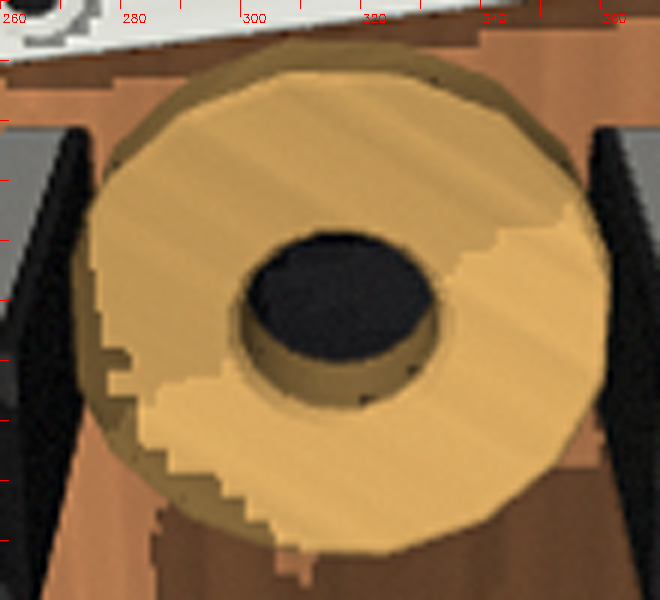

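```bash
python3 - <<'E'
import h,cv2,pickle,numpy as np
c,o=pickle.load(open("w3.pkl","rb")); p,Rm=h.pose(o)
b=h.onz(c,316.75,139.7,45); s=h.onz(c,560.7,144.3,60); print("bore",b,"stud",s,np.hypot(*(s-b)[:2]),np.degrees(np.arctan2(*(s-b)[1::-1]))+7.46)
for uv,z in [((275+42.2-.44,95+45.1-.44),45)]: pass
# plate corners
for u,v in [(211.5,31),(254,236)]: print("corner",h.onz(c,u,v,23))
ft=p[2]+16
q=h.onz(c,317,276.5,ft); print("flange",q, "rel tcp",q-p)
a=np.linspace(0,2*np.pi,120)
pts=np.array([h.proj(c,[q[0]+22*np.cos(t),q[1]+22*np.sin(t),ft]) for t in a]); print(pts.min(0),pts.max(0))
E
```

```text
bore [507.5490909 241.5501846  45.       ] stud [676.54989517 238.15661224  60.        ] 169.0348726712478 6.309643066717604
corner [431.9759657  318.93153084  23.        ]
corner [451.16077344 156.79090336  23.        ]
flange [506.74155326 187.66536933 142.99932055] rel tcp [ 0.28180986 -0.80512174 16.        ]
[270.49338041 233.59185995] [363.50320909 315.48994093]
```

>>> servo_tool(
  deltas=[
    [0, 10, 0, 0, 0, 0, 0.4],
    [0, 18, 0.1, 0, 0, 0, 0.4],
    [0, 17, 0, 0, 0, 0, 0.4],
    [10, 8.5, 0, 0, 0, 0, 0.4],
    [16, 0, 0, 0, 0, 0, 0.4],
    [16, 0, 0, 0, 0, 0, 0.4],
    [14, 0, 0, 0, 0, 0, 0.4],
    [6, 0, 0, 0, 0, 0, 0.4],
    [0, 0, 0, 0, 0, 0, 0.4],
    [0, 0, 0, 0, 0, 0, 0.4],
  ],
)

```text
time_s: 8.0
eef_pos: [506.9, 243.6, 65.9]
tcp_rot: [28.6, 90.0, 27.9]
force: [-0.8, 0.2, -1.3]
finger_gap: 41.7
```

```bash
python3 - <<'E'
import h,cv2,pickle
from bench import manip
C={n:manip.read_camera(n) for n in ["wrist","top","side"]}
o=manip.get_obs(); p,Rm=h.pose(o); print(o["time_s"],p,h.jaw(Rm),o["finger_gap"],o["force"],o["joint_positions"].round(1))
pickle.dump((C,o),open("w4.pkl","wb"))
h.crop(C["wrist"]["color"],240,200,160,140,5,"pics/w4.png")
h.crop(C["top"]["color"],212,205,60,50,10,"pics/t4.png")
h.crop(C["side"]["color"],250,120,60,60,10,"pics/s4.png")
E
```

```text
8.15 [506.92521857 243.53515677  65.9241772 ] -0.7210152178635507 41.8171425107242 [ 0.2789071  -0.1688856  -0.87558991] [-11.6  31.2 -25.2 107.8  18.2  44.9 -47.3]
```

View pics/w4.png

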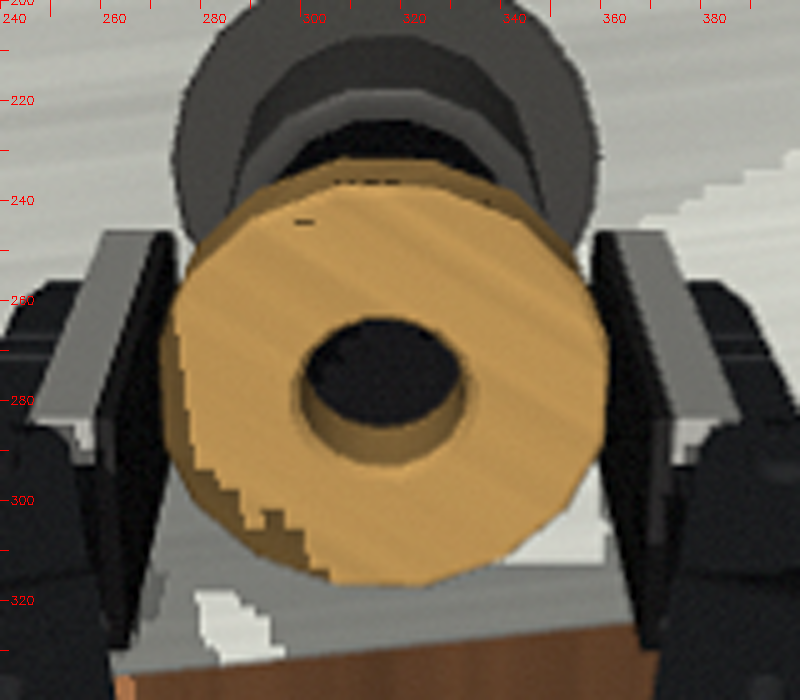

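View pics/t4.png

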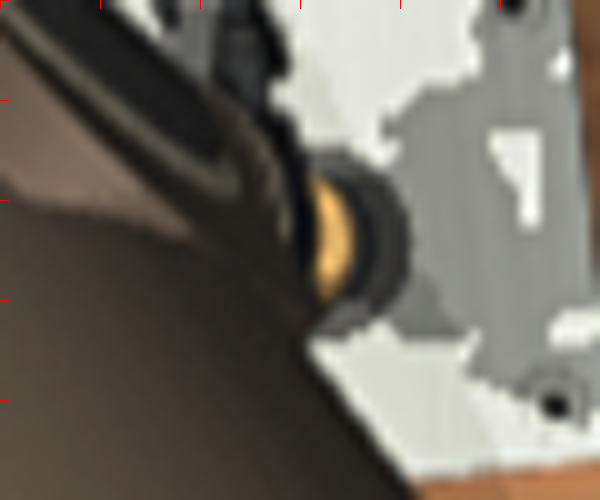

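View pics/s4.png

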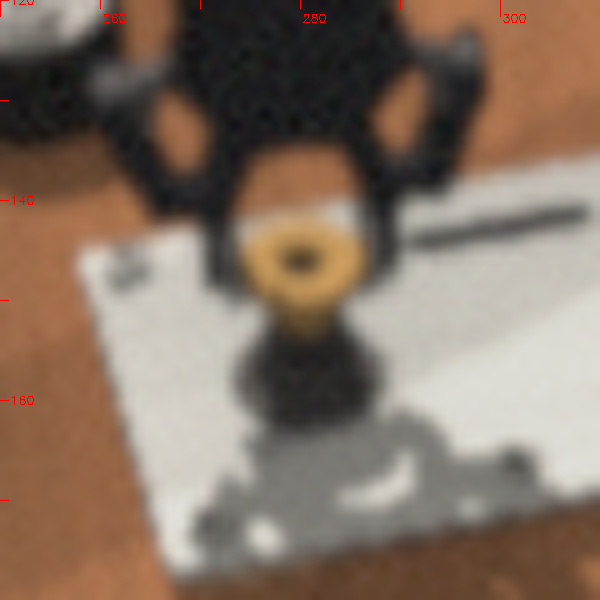

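```bash
python3 - <<'E'
import h,pickle,numpy as np
C,o=pickle.load(open("w4.pkl","rb")); p,Rm=h.pose(o); w=C["wrist"]
q=h.onz(w,316.8,276.5,p[2]+16); print("flange",q)
print("rim top pt",h.onz(w,316,217.2,45)-[0,19,0]); print("bore edge",h.onz(w,316,223.6,45)-[0,14.5,0])
s=C["side"]; print("side flange",h.onz(s,250+301/10-.45,120+263/10-.45,p[2]+16))
# predicted rim
for z,r,yc in [(45,19,241.5),(45,14.5,241.5)]:
    print(h.proj(w,[507.5,yc+r,z]))
E
```

```text
flange [507.1564334  242.70122816  81.9241772 ]
rim top pt [507.0019154  240.04904576  45.        ]
bore edge [506.94857576 240.63329701  45.        ]
side flange [506.94016287 245.3808182   81.9241772 ]
[316.8388732  214.79570843]
[316.9391013  222.17882826]
```

>>> servo_tool(
  deltas=[
    [0, -1.7, 0, 0, 0, 0, 0.4],
    [2, 0, 0, 0, 0, 0, 0.4],
    [2, 0, 0, 0, 0, 0, 0.4],
    [2, 0, 0, 0, 0, 0, 0.4],
    [2, 0, 0, 0, 0, 0, 0.4],
    [2, 0, 0, 0, 0, 0, 0.4],
    [2, 0, 0, 0, 0, 0, 0.4],
    [2, 0, 0, 0, 0, 0, 0.4],
    [2, 0, 0, 0, 0, 0, 0.4],
    [2, 0, 0, 0, 0, 0, 0.4],
  ],
)

```text
time_s: 9.4
eef_pos: [506.6, 241.7, 47.3]
tcp_rot: [-12.0, 90.0, -12.7]
force: [-0.1, -0.1, -1.9]
finger_gap: 42.2
```

>>> servo_tool(
  deltas=[
    [2, 0, 0, 0, 0, 0, 0.4],
    [2, 0, 0, 0, 0, 0, 0.4],
    [2, 0, 0, 0, 0, 0, 0.4],
    [1, 0, 0, 0, 0, 0, 0.4],
    [1, 0, 0, 0, 0, 0, 0.4],
    [1, 0, 0, 0, 0, 0, 0.4],
    [1, 0, 0, 0, 0, 0, 0.4],
    [0, 0, 0, 0, 0, 0, 0.4],
    [0, 0, 0, 0, 0, 0, 0.4],
    [0, 0, 0, 0, 0, 0, 0.4],
  ],
)

```text
time_s: 10.65
eef_pos: [506.6, 241.8, 37.4]
tcp_rot: [19.4, 90.0, 18.7]
force: [0.5, -0.4, -0.6]
finger_gap: 41.8
```

```bash
python3 - <<'E'
import h,cv2,pickle
from bench import manip
c=manip.read_camera("wrist")
o=manip.get_obs(); p,Rm=h.pose(o); print(o["time_s"],p,h.jaw(Rm),o["finger_gap"],o["force"],o["torque"])
h.crop(c["color"],240,200,160,140,5,"pics/w5.png")
E
```

```text
10.7 [506.55397703 241.72437092  37.41560153] -0.7131979519272614 41.829032311577905 [-0.20226372 -0.34199907 -1.56968707] [ 0.0408591 -0.0132052  0.008627 ]
```

View pics/w5.png

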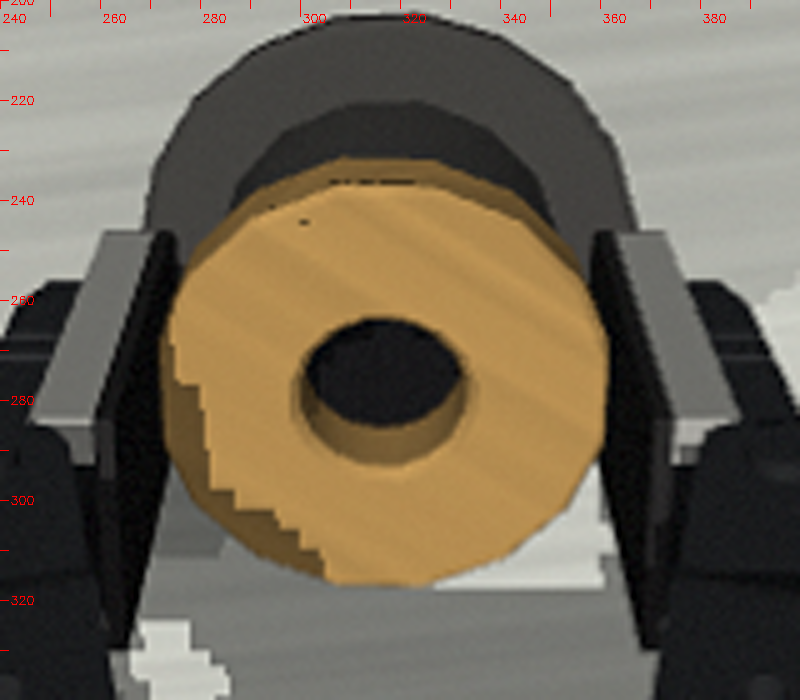

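>>> servo_tool(
  deltas=[
    [0, 0, 0, 0, 0, 0, 0.6],
    [0, 0, 0, 0, 0, 0, 0.75],
    [0, 0, 0, 0, 0, 0, 0.75],
    [0, 0, 0, 0, 0, 0, 0.75],
    [-15, 0, 0, 0, 0, 0, 0.75],
    [-20, 0, 0, 0, 0, 0, 0.75],
    [-20, 0, 0, 0, 0, 0, 0.75],
    [-20, -10, 0, 0, 0, 0, 0.75],
    [-10, -15, 0, 0, 0, 0, 0.75],
    [0, 0, 0, 0, 0, 0, 0.75],
  ],
)

```text
time_s: 11.95
eef_pos: [507.0, 214.5, 123.2]
tcp_rot: [-30.1, 89.9, -30.9]
force: [-0.0, 0.6, 0.2]
finger_gap: 63.8
```

```bash
python3 - <<'E'
import h,cv2,pickle
from bench import manip
c=manip.read_camera("wrist"); t=manip.read_camera("top"); s=manip.read_camera("side")
o=manip.get_obs(); p,Rm=h.pose(o); print(o["time_s"],p,h.jaw(Rm),o["finger_gap"],o["force"],o["torque"])
cv2.imwrite("pics/w6f.png",c["color"])
pickle.dump((c,o,t,s),open("w6.pkl","wb"))
h.crop(c["color"],275,130,90,80,8,"pics/w6.png")
h.crop(s["color"],255,135,60,40,12,"pics/s6.png")
E
```

```text
12.1 [505.92049977 216.46559085 121.86317519] -0.736007609968912 63.9594546559708 [ 0.90506038  0.58512182 -0.44578265] [-0.02220425  0.01421968  0.02431388]
```

View pics/w6f.png

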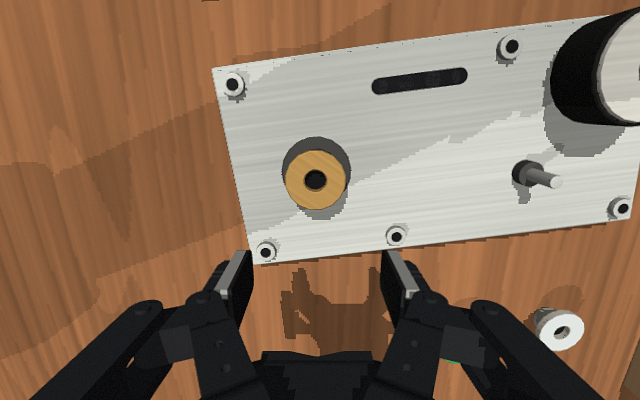

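View pics/w6.png

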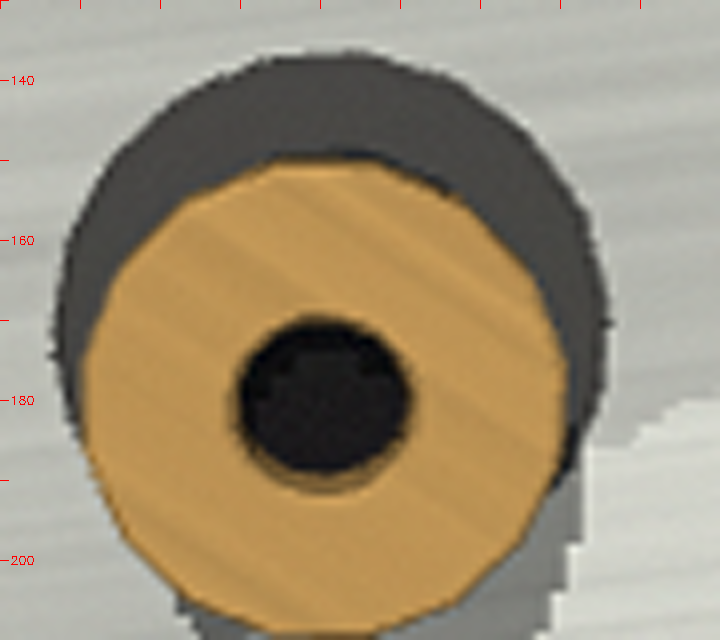

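View pics/s6.png

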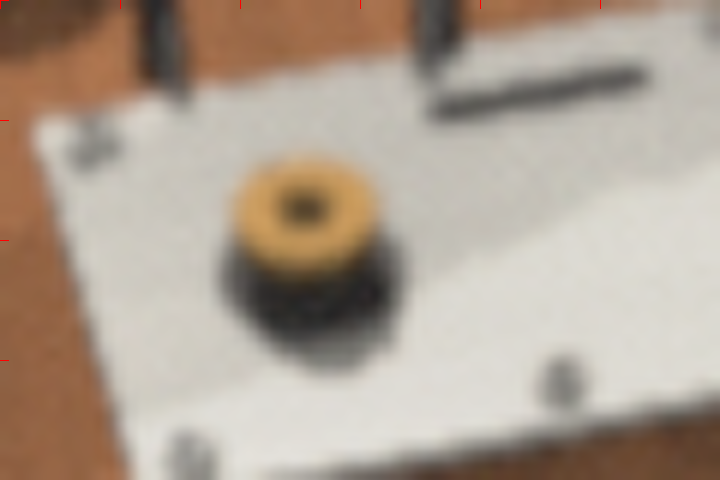

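```bash
python3 - <<'E'
import h,cv2,pickle,numpy as np
c,o,t,s=pickle.load(open("w6.pkl","rb"))
u0=275+85/8-.44;u1=275+567/8-.44
for z in (53,56,60): print(z,np.hypot(*(h.onz(c,u0,180,z)-h.onz(c,u1,180,z))[:2]), h.onz(c,315.3,179.6,z))
print("side",h.onz(s,255+306/12-.46,135+213/12-.46,53))
h.crop(t["color"],212,205,60,50,10,"pics/t6.png")
E
```

```text
53 43.123847959558034 [506.76853806 240.5131506   53.        ]
56 42.517435405374705 [506.78523195 241.20928443  56.        ]
60 41.70888533313028 [506.80749047 242.13746286  60.        ]
side [506.70014058 242.85766968  53.        ]
```

View pics/t6.png

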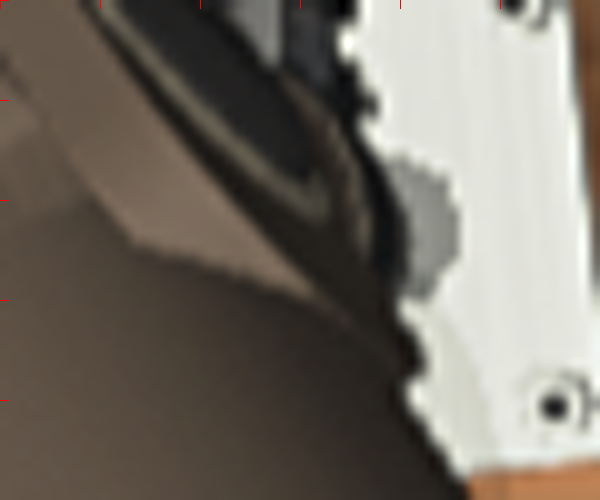

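```bash
python3 - <<'E'
import h,numpy as np
from bench import manip
o=manip.get_obs();p,Rm=h.pose(o); print(p)
h.plan(p,h.down(-.73),np.array([504,-268,180]),h.down(-68),13)
print(o["joint_positions"].round(1))
E
```

```text
[505.92049977 216.46559085 121.86317519]
[-4.5, -37.3, 0.3, 5.2, 0.0, 0.0]
[-4.4, -37.0, 3.7, 5.2, 0.0, 0.0]
[-4.5, -36.6, 7.1, 5.2, 0.0, 0.0]
[-4.5, -35.8, 10.3, 5.2, 0.0, 0.0]
[-4.5, -34.8, 13.6, 5.2, 0.0, 0.0]
[-4.4, -33.3, 16.6, 5.2, 0.0, 0.0]
[-4.5, -31.7, 19.6, 5.2, 0.0, 0.0]
[-4.5, -29.8, 22.4, 5.2, 0.0, 0.0]
[-4.4, -27.7, 24.9, 5.2, 0.0, 0.0]
[-4.5, -25.2, 27.4, 5.2, 0.0, 0.0]
[-4.5, -22.7, 29.6, 5.2, 0.0, 0.0]
[-4.5, -19.9, 31.5, 5.2, 0.0, 0.0]
[-4.4, -17.0, 33.2, 5.2, 0.0, 0.0]
end [ 504. -268.  180.] jaw -68.3 err [ 0. -0. -0.] 37.53424372870282
[ -7.3  25.9 -27.1 107.1  14.9  50.5 -42.3]
```

>>> servo_tool(
  deltas=[
    [-4.5, -37.3, 0.3, 5.2, 0, 0, 0.75],
    [-4.4, -37, 3.7, 5.2, 0, 0, 0.75],
    [-4.5, -36.6, 7.1, 5.2, 0, 0, 0.75],
    [-4.5, -35.8, 10.3, 5.2, 0, 0, 0.75],
    [-4.5, -34.8, 13.6, 5.2, 0, 0, 0.75],
    [-4.4, -33.3, 16.6, 5.2, 0, 0, 0.75],
    [-4.5, -31.7, 19.6, 5.2, 0, 0, 0.75],
    [-4.5, -29.8, 22.4, 5.2, 0, 0, 0.75],
    [-4.4, -27.7, 24.9, 5.2, 0, 0, 0.75],
    [-4.5, -25.2, 27.4, 5.2, 0, 0, 0.75],
  ],
)

```text
time_s: 13.35
eef_pos: [504.7, -156.5, 166.5]
tcp_rot: [-151.6, 89.9, 155.6]
force: [0.7, -0.3, 0.6]
finger_gap: 64.4
```

>>> servo_tool(
  deltas=[
    [-4.5, -22.7, 29.6, 5.2, 0, 0, 0.75],
    [-4.5, -19.9, 31.5, 5.2, 0, 0, 0.75],
    [-4.4, -17, 33.2, 5.2, 0, 0, 0.75],
    [0, 0, 0, 0, 0, 0, 0.75],
    [0, 0, 0, 0, 0, 0, 0.75],
    [0, 0, 0, 0, 0, 0, 0.75],
    [0, 0, 0, 0, 0, 0, 0.75],
    [0, 0, 0, 0, 0, 0, 0.75],
    [0, 0, 0, 0, 0, 0, 0.75],
    [0, 0, 0, 0, 0, 0, 0.75],
  ],
)

```text
time_s: 14.6
eef_pos: [504.5, -267.7, 180.5]
tcp_rot: [24.2, 90.0, -44.1]
force: [0.0, 0.1, 0.7]
finger_gap: 63.7
```

```bash
python3 - <<'E'
import h,cv2,pickle
from bench import manip
c=manip.read_camera("wrist"); t=manip.read_camera("top")
o=manip.get_obs(); p,Rm=h.pose(o); print(o["time_s"],p,h.jaw(Rm),o["finger_gap"],o["joint_positions"].round(1))
cv2.imwrite("pics/w7f.png",c["color"])
pickle.dump((c,o,t),open("w7.pkl","wb"))
h.crop(t["color"],212,205,60,50,10,"pics/t7.png")
E
```

```text
14.7 [ 504.47425929 -267.76178161  180.51356677] -68.31316704919847 63.998659330896686 [ 26.7  21.3  -4.6 102.3   2.   56.5 -47.1]
```

View pics/w7f.png

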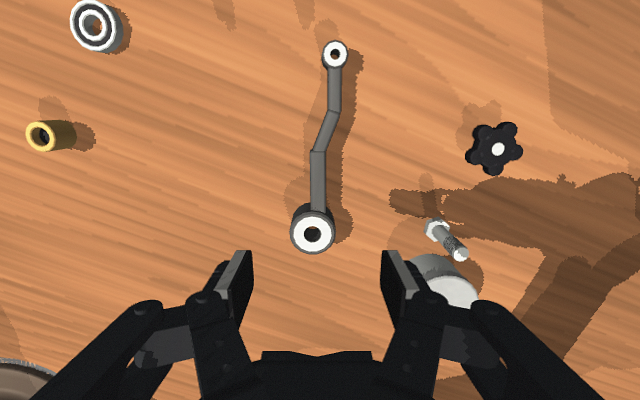

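View pics/t7.png

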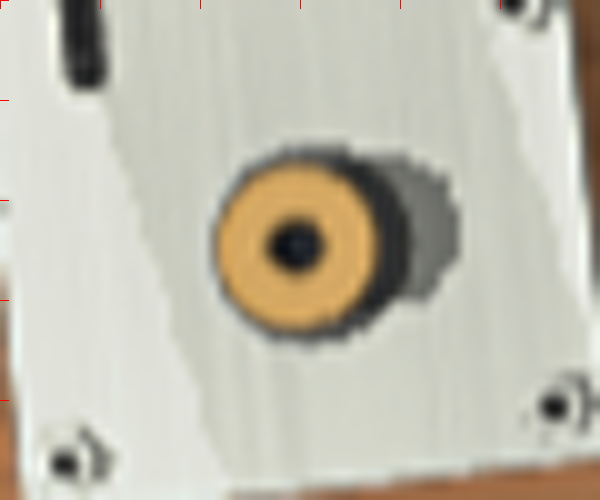

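```bash
python3 - <<'E'
import h,cv2,pickle,numpy as np
c,o,t=pickle.load(open("w7.pkl","rb"))
h.crop(c["color"],280,195,70,70,8,"pics/w7h.png"); h.crop(c["color"],310,30,50,50,10,"pics/w7e.png")
print("top bush",h.onz(t,212+296/10-.45,205+246/10-.45,53))
a=h.onz(c,312.5,233.5,36);b=h.onz(c,335,54,30);print(a,b,np.hypot(*(b-a)[:2]))
E
```

```text
top bush [505.64388475 239.78330326  53.        ]
[ 459.65503493 -281.88463041   36.        ] [ 623.41071463 -238.76259583   30.        ] 169.33821925122365
```

View pics/w7h.png

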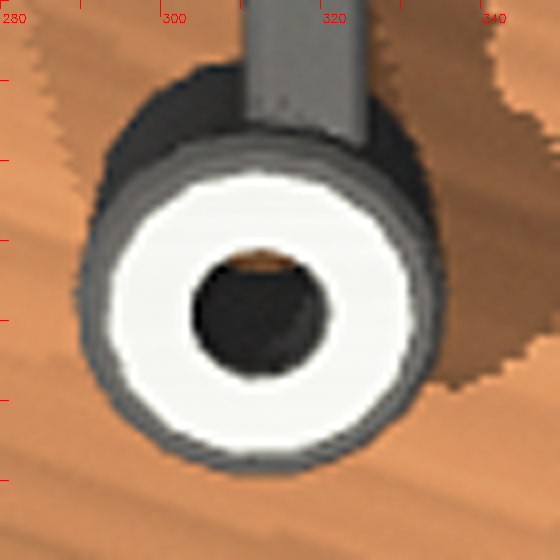

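View pics/w7e.png

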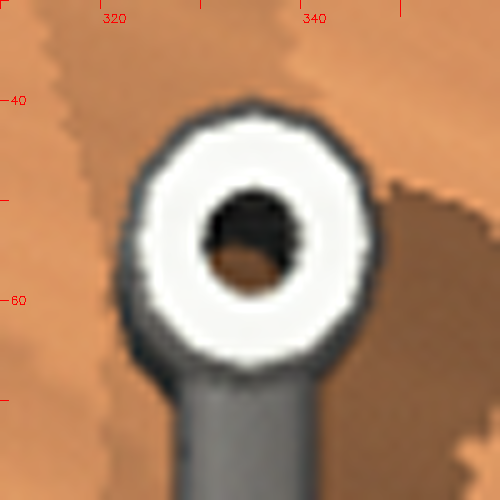

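>>> servo_tool(
  deltas=[
    [20, 0, 1.2, -0.4, 0, 0, 0.75],
    [30, 0, 0, 0, 0, 0, 0.75],
    [30, 0, 0, 0, 0, 0, 0.75],
    [30, 0, 0, 0, 0, 0, 0.75],
    [25, 0, 0, 0, 0, 0, 0.6],
    [18, 0, 0, 0, 0, 0, 0.6],
    [10, 0, 0, 0, 0, 0, 0.6],
    [4, 0, 0, 0, 0, 0, 0.6],
    [0, 0, 0, 0, 0, 0, 0.6],
    [0, 0, 0, 0, 0, 0, 0.6],
  ],
  newtons=80,
)

```text
time_s: 15.95
eef_pos: [505.4, -269.1, 14.2]
tcp_rot: [42.2, 89.9, -25.7]
force: [1.0, -0.4, -0.2]
finger_gap: 51.2
```

```bash
python3 - <<'E'
import h,cv2,pickle
from bench import manip
c=manip.read_camera("wrist")
o=manip.get_obs(); p,Rm=h.pose(o); print(o["time_s"],p,h.jaw(Rm),o["finger_gap"],o["force"],o["joint_positions"].round(1))
cv2.imwrite("pics/w8f.png",c["color"])
E
```

```text
16.0 [ 505.3738765  -269.07431555   14.20015482] -67.91591616459161 51.40722122611442 [0.29876659 0.46488877 0.56920778] [ 26.3  34.1  -4.1 108.9   3.8  37.1 -48.1]
```

View pics/w8f.png

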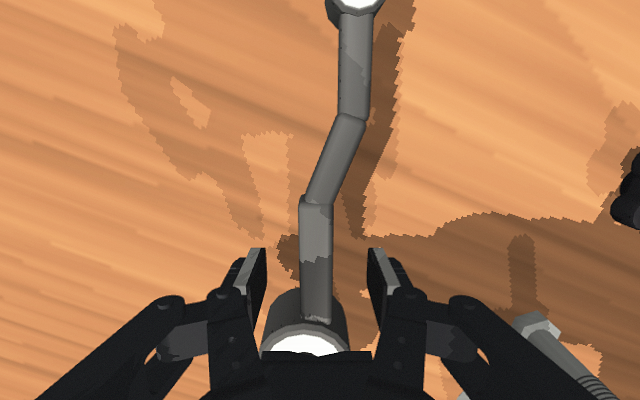

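>>> servo_tool(
  deltas=[
    [5, 0, 0, 0, 0, 0, 0.5],
    [4, 0, 0, 0, 0, 0, 0.4],
    [0, 0, 0, 0, 0, 0, 0.3],
    [0, 0, 0, 0, 0, 0, 0.2],
    [0, 0, 0, 0, 0, 0, 0.1],
    [0, 0, 0, 0, 0, 0, 0.05],
    [0, 0, 0, 0, 0, 0, 0.05],
    [0, 0, 0, 0, 0, 0, 0.05],
    [0, 0, 0, 0, 0, 0, 0.05],
    [0, 0, 0, 0, 0, 0, 0.05],
  ],
  newtons=80,
)

```text
time_s: 17.25
eef_pos: [505.0, -269.0, 4.7]
tcp_rot: [27.7, 90.0, -40.2]
force: [-1.6, -0.7, 4.0]
finger_gap: 14.6
```

>>> servo_tool(
  deltas=[
    [0, 0, 0, 0, 0, 0, 0.05],
    [-2, 0, 0, 0, 0, 0, 0.05],
    [-4, 0, 0, 0, 0, 0, 0.05],
    [-8, 0, 0, 0, 0, 0, 0.05],
    [-8, 0, 0, 0, 0, 0, 0.05],
    [-8, 0, 0, 0, 0, 0, 0.05],
    [-6, 0, 0, 0, 0, 0, 0.05],
    [-4, 0, 0, 0, 0, 0, 0.05],
    [0, 0, 0, 0, 0, 0, 0.05],
    [0, 0, 0, 0, 0, 0, 0.05],
  ],
)

```text
time_s: 18.5
eef_pos: [504.7, -268.8, 44.2]
tcp_rot: [-134.0, 90.0, 158.1]
force: [0.4, 0.3, -8.0]
finger_gap: 14.5
```

```bash
python3 - <<'E'
import h,cv2,pickle
from bench import manip
c=manip.read_camera("wrist");s=manip.read_camera("side")
o=manip.get_obs(); p,Rm=h.pose(o); print(o["time_s"],p,h.jaw(Rm),o["finger_gap"],o["force"],o["torque"],o["joint_positions"].round(1))
cv2.imwrite("pics/w9f.png",c["color"])
h.crop(s["color"],260,230,100,75,8,"pics/s9.png")
E
```

```text
18.6 [ 504.698111   -268.74274103   44.18363248] -67.91106340674432 14.396312368183045 [ 0.07107474  0.28795919 -7.66990408] [0.0254305  0.04667706 0.00581982] [ 26.4  31.4  -4.3 108.2   3.5  40.6 -47.8]
```

View pics/w9f.png

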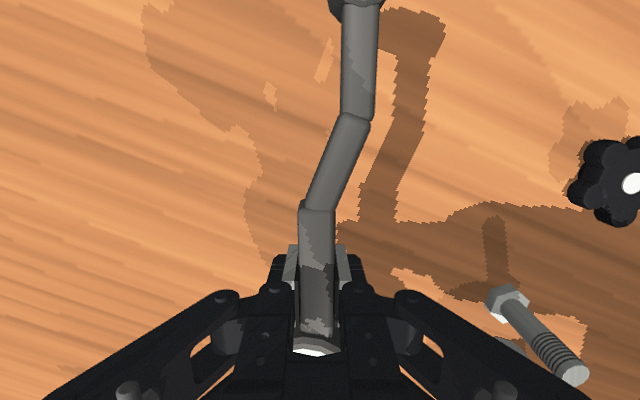

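View pics/s9.png

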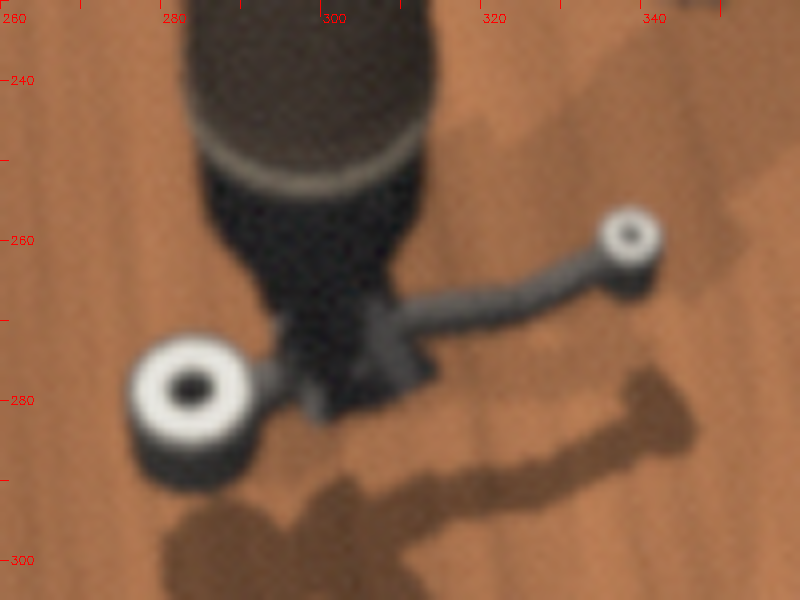

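```bash
python3 - <<'E'
import h,numpy as np
from bench import manip
o=manip.get_obs();p,Rm=h.pose(o)
w=np.array([.3,.6,.9]+[1]*14+[.9,.6,.3]);w/=w.sum();cs=np.cumsum(w)
zs=np.interp(np.arange(1,21),[0,8,14,20],[p[2],118,118,103])
q=h.down(-67.9);P=p.copy();T=np.array([554.4,239.9])
for i in range(20):
    want=np.array([*(p[:2]+cs[i]*(T-p[:2])),zs[i]]); s=q.inv().apply(want-P).round(1);P=P+q.apply(s)
    a=round(15.7*w[i],1); q=q*h.R.from_rotvec([a,0,0],degrees=True); print([float(v) for v in s]+[a,0,0,0.05])
print(P,h.jaw(q))
E
```

```text
[-9.2, 4.0, -7.7, np.float64(0.3), 0, 0, 0.05]
[-9.3, 8.1, -15.5, np.float64(0.5), 0, 0, 0.05]
[-9.2, 11.8, -23.3, np.float64(0.8), 0, 0, 0.05]
[-9.2, 12.7, -26.1, np.float64(0.9), 0, 0, 0.05]
[-9.2, 12.4, -26.3, np.float64(0.9), 0, 0, 0.05]
[-9.3, 11.9, -26.4, np.float64(0.9), 0, 0, 0.05]
[-9.2, 11.6, -26.7, np.float64(0.9), 0, 0, 0.05]
[-9.2, 11.1, -26.8, np.float64(0.9), 0, 0, 0.05]
[-0.0, 10.6, -27.0, np.float64(0.9), 0, 0, 0.05]
[-0.0, 10.3, -27.2, np.float64(0.9), 0, 0, 0.05]
[-0.0, 9.8, -27.3, np.float64(0.9), 0, 0, 0.05]
[-0.0, 9.4, -27.5, np.float64(0.9), 0, 0, 0.05]
[-0.0, 9.0, -27.6, np.float64(0.9), 0, 0, 0.05]
[-0.0, 8.5, -27.8, np.float64(0.9), 0, 0, 0.05]
[2.5, 8.1, -27.8, np.float64(0.9), 0, 0, 0.05]
[2.5, 7.7, -28.1, np.float64(0.9), 0, 0, 0.05]
[2.5, 7.2, -28.1, np.float64(0.9), 0, 0, 0.05]
[2.5, 6.1, -25.4, np.float64(0.8), 0, 0, 0.05]
[2.5, 3.8, -17.0, np.float64(0.5), 0, 0, 0.05]
[2.5, 1.8, -8.5, np.float64(0.3), 0, 0, 0.05]
[554.36924134 239.88939309 102.98363248] -83.69999999999999
```

>>> servo_tool(
  deltas=[
    [-9.2, 4, -7.7, 0.3, 0, 0, 0.05],
    [-9.3, 8.1, -15.5, 0.5, 0, 0, 0.05],
    [-9.2, 11.8, -23.3, 0.8, 0, 0, 0.05],
    [-9.2, 12.7, -26.1, 0.9, 0, 0, 0.05],
    [-9.2, 12.4, -26.3, 0.9, 0, 0, 0.05],
    [-9.3, 11.9, -26.4, 0.9, 0, 0, 0.05],
    [-9.2, 11.6, -26.7, 0.9, 0, 0, 0.05],
    [-9.2, 11.1, -26.8, 0.9, 0, 0, 0.05],
    [0, 10.6, -27, 0.9, 0, 0, 0.05],
    [0, 10.3, -27.2, 0.9, 0, 0, 0.05],
  ],
)

```text
time_s: 19.85
eef_pos: [529.7, -11.9, 119.3]
tcp_rot: [98.5, 89.9, 22.7]
force: [0.1, 0.8, -8.0]
finger_gap: 14.3
```

>>> servo_tool(
  deltas=[
    [0, 9.8, -27.3, 0.9, 0, 0, 0.05],
    [0, 9.4, -27.5, 0.9, 0, 0, 0.05],
    [0, 9, -27.6, 0.9, 0, 0, 0.05],
    [0, 8.5, -27.8, 0.9, 0, 0, 0.05],
    [2.5, 8.1, -27.8, 0.9, 0, 0, 0.05],
    [2.5, 7.7, -28.1, 0.9, 0, 0, 0.05],
    [2.5, 7.2, -28.1, 0.9, 0, 0, 0.05],
    [2.5, 6.1, -25.4, 0.8, 0, 0, 0.05],
    [2.5, 3.8, -17, 0.5, 0, 0, 0.05],
    [2.5, 1.8, -8.5, 0.3, 0, 0, 0.05],
  ],
)

```text
time_s: 21.1
eef_pos: [554.1, 241.4, 103.5]
tcp_rot: [164.7, 90.0, 81.0]
force: [-0.0, -0.7, -8.3]
finger_gap: 14.6
```

>>> servo_tool(
  deltas=[
    [0, 0, 0, 0, 0, 0, 0.05],
    [0, 0, 0, 0, 0, 0, 0.05],
    [0, 0, 0, 0, 0, 0, 0.05],
    [0, 0, 0, 0, 0, 0, 0.05],
    [0, 0, 0, 0, 0, 0, 0.05],
    [0, 0, 0, 0, 0, 0, 0.05],
    [0, 0, 0, 0, 0, 0, 0.05],
    [0, 0, 0, 0, 0, 0, 0.05],
    [0, 0, 0, 0, 0, 0, 0.05],
    [0, 0, 0, 0, 0, 0, 0.05],
  ],
)

```text
time_s: 22.35
eef_pos: [554.7, 239.8, 103.3]
tcp_rot: [-53.3, 90.0, -137.0]
force: [1.5, 0.3, -8.5]
finger_gap: 14.6
```

```bash
python3 - <<'E'
import h,cv2,pickle
from bench import manip
C={n:manip.read_camera(n) for n in ["wrist","top","side"]}
o=manip.get_obs(); p,Rm=h.pose(o); print(o["time_s"],p,h.jaw(Rm),o["finger_gap"],o["force"],o["torque"],o["joint_positions"].round(1),Rm.as_matrix()[:,0])
pickle.dump((C,o),open("w10.pkl","wb"))
cv2.imwrite("pics/w10.png",C["wrist"]["color"])
h.crop(C["top"]["color"],195,125,90,130,5-1,"pics/t10.png")
h.crop(C["side"]["color"],245,90,120,90,6,"pics/s10.png")
E
```

```text
22.5 [554.70377329 239.7782477  103.27025255] -83.7120705799023 14.885485202437241 [ 0.42748734  0.42722474 -8.41987662] [-0.00911164  0.04728965 -0.02811968] [ -23.4   29.4   -6.3  101.4    4.    49.5 -115.2] [ 2.28904744e-05 -1.45053393e-05 -1.00000000e+00]
```

View pics/w10.png

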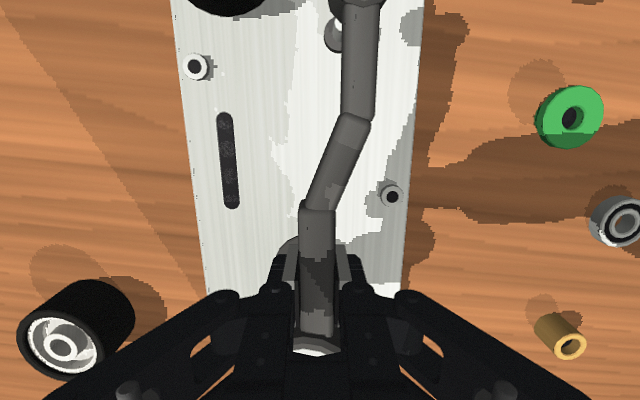

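View pics/t10.png

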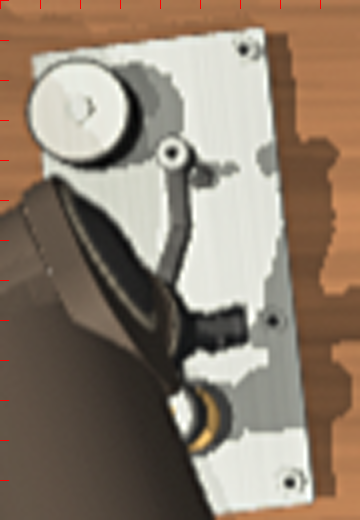

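View pics/s10.png

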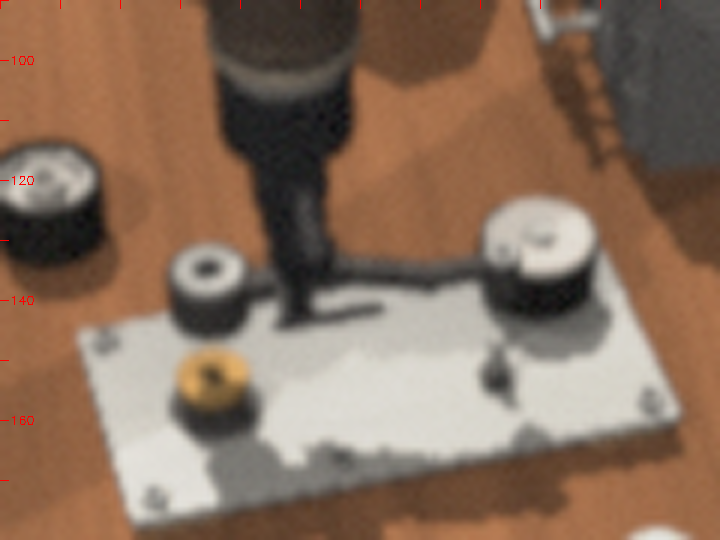

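```bash
python3 - <<'E'
import h,cv2,pickle,numpy as np
C,o=pickle.load(open("w10.pkl","rb"));t=C["top"];s=C["side"]
g=lambda c,x0,y0,k,u,v,z:h.onz(c,x0+(u+.5)/k-.5,y0+(v+.5)/k-.5,z).round(1)
print("hub side",g(s,245,90,6,208,269,134.6)); print("bush side",g(s,245,90,6,212,379,53))
e=g(t,195,125,4,172,153,128.6);print("eye top",e); 
print("eye side",g(s,245,90,6,507,250,128.6))
h.crop(s["color"],270,120,70,50,11,"pics/s10b.png")
# expected
b=np.array([507,240.6]);a=np.radians(6.4)
print("stud exp",b+[168*np.cos(a)+22*np.sin(a),168*np.sin(a)-22*np.cos(a)])
# two-ray eye triangulation
def tri(r1,r2):
    (o1,d1),(o2,d2)=r1,r2; A=np.c_[d1,-d2]; x=np.linalg.lstsq(A,o2-o1,rcond=None)[0]; return o1+d1*x[0],o2+d2*x[1]
print(tri(h.ray(t,195+172.5/4-.5,125+153.5/4-.5),h.ray(s,245+507.5/6-.5,90+250.5/6-.5)))
E
```

```text
hub side [508.1 246.2 134.6]
bush side [506.  240.6  53. ]
eye top [675.7 236.4 128.6]
eye side [680.4 243.4 128.6]
stud exp [676.40532693 237.46388639]
(array([674.56273833, 234.84141591, 136.27251429]), array([678.48292203, 234.47997737, 136.78599103]))
```

View pics/s10b.png

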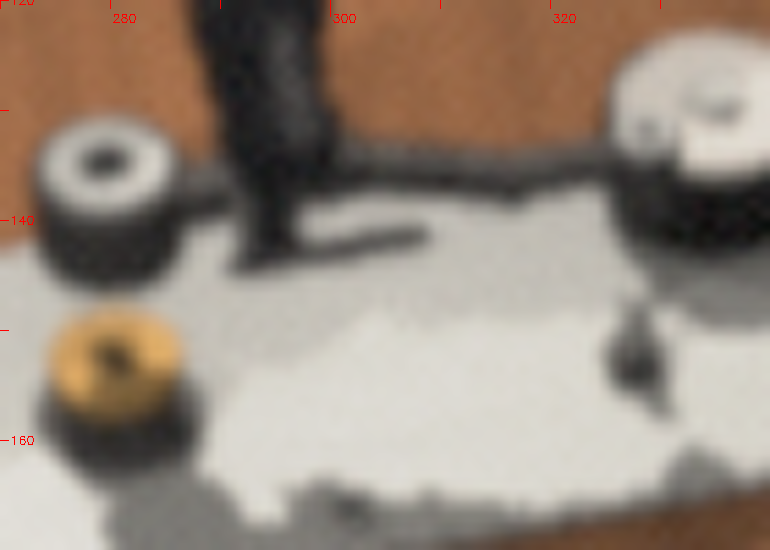

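```bash
python3 - <<'E'
from bench import manip
import numpy as np
o=manip.get_obs(); print(o["time_s"],o["eef_pos"].round(1),np.abs(o["qvel"]).max(),o["force"].round(1),o["finger_gap"])
print(manip.finish_job())
E
```

```text
22.5 [554.7 239.8 103.3] 0.06772422824531964 [ 0.4  0.4 -8.4] 14.885485202437241
the job is handed in; nothing more can be done
None
```

I set the bronze bush in the pivot bore and let go of it. I then picked up the lever at its balance point and handed the job in at 22.5 s, still holding the lever over the bush and stud. No verdict was reported.

**Bush:** It went in without resistance. The wrist picture after release showed the flange lying on the boss rim: its apparent width fits a top 53 mm above the bench to about 1 mm, where fully home would put it. I did not press it down afterwards.

**Lever:** My last checks showed:
- **Grip:** it was held at 80 N with an 8.4 N load, the joints were practically still, and the tool was exactly vertical.
- **Height:** the underside is about 45 mm above the bush.
- **Eye:** the top camera puts it within about 1–2 mm of the stud.
- **Hub:** it is roughly 2 mm from the bore's axis. That comes from the side camera after correcting its earlier offset, because the arm hid most of the hub from above.

**Disagreement:** The side and top cameras differ by about 2–7 mm. Taken together they put the eye a few millimetres higher than I expected, so the lever may be tilted by about 2°, inside the 5.7° limit.

I did not knowingly touch any of the other loose things, but I did not measure their positions again at the end.

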